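# Slide the prefilter home under the drip shelf

## Task

Take the middle-sized of the three round mesh prefilters off the turntable and lay it flat on the near, open end of the aluminium tray and let go of it. Then slide it along the tray's deck, in under the clear shelf, until it drops into the round recess and lies flat and fully home in it; leave it there. Leave the other two filters, the jar and the brush where they are, and do not knock hard against the tray or its shelf.

Things in the scene. Friction and masses are not known exactly. Their poses are not given: they have to be found in the camera images.
- filter_mid: The prefilter to seat, the middle-sized of three alike: a flat grey disc 104 mm across and 22 mm thick with a mesh top, about 120 g. On top, in the middle, stands a grip fin 50 mm long (along the body's x), 12 mm thick (along its y) and 30 mm high, so the whole is 52 mm high. Origin: centre of the underside; z up.
- filter_small: The small prefilter, 80 mm across, otherwise the same shape with the same fin; stays on the turntable. Origin: centre of the underside.
- filter_large: The large prefilter, 126 mm across, otherwise the same shape with the same fin; stays on the turntable. Origin: centre of the underside.
- turntable: Round wooden lazy Susan, 300 mm across, locked so that it does not turn; its top is 40 mm above the bench. The three filters lie on it, 85 mm from its centre. Origin: its centre at bench height.
- tray: Aluminium tray, 385 mm long (its x; +x points away from the robot) by 185 mm wide (its y), fixed to the bench; rim 18 mm high. Origin: centre of the underside, at bench height. Clamped in it lies a smooth flat deck, 340 mm long and 172 mm wide, whose top is 20 mm above the bench; from the tray's x = -150 mm to the recess the deck is plain.
- lane (a point): Point on the deck's top, on the tray's middle line (y = 0), at tray x = 85 mm; axes as the tray's. The round flat-bottomed recess, 110 mm across and 7 mm deep, is centred on this line within 20 mm either way along x of this point: just where is not reported and must be felt or seen. A filter pushed along the line drops in by itself and stops against the recess's far edge.
- shelf_edge (a point): Middle of the lower front edge of the clear flat shelf over the recess, at tray x = 0, 200 mm above the bench; axes as the tray's. The shelf reaches 190 mm on towards +x, 117 mm either side, 16 mm thick at its side bars, on two 12 mm posts near its far corners. The deck nearer than this edge is open from above; beneath the shelf one reaches only from the near side, tool leaning back.
- jar: Bystander: closed jar 60 mm across and 75 mm high, between tray and turntable, near the robot. Origin: centre of the underside.
- brush: Bystander: slim grey dusting brush 200 mm long, lying beyond turntable and tray. Origin: near its middle, on the bench.
Mind the look-alikes: they are no part of the job. What is shaped like the filter_mid but yellow is not meant.

How it is judged:
By the outcome, as a careful person would: the job done as asked, in the order asked, and still so for the second after the job is handed in, with the robot touching nothing.
It also fails if it takes over 61 s, if anything falls off the work surface, if the arm or the gripper's body presses on something with over 40 N, if the wrist force passes 120 N, or if a joint passes its speed limit or range.

## Robot

A 6-joint arm with a two-finger parallel gripper is mounted at the origin on the work surface. World frame = base frame: x ahead of the robot, y to its left, z up, the work surface at z = 0. Lengths are in m, angles in degrees, forces in N, time in s.
With the tool pointing down it reaches from about 0.375 to 0.75 m from the base axis. Payload 9 kg.
Tool frame: the origin (TCP) lies where the fingers leave the gripper's body, on its centre line; the fingertips stand 73 mm ahead of it and the grasp point (between the pads) lies 54 mm ahead of it (robot.tip_reach is the distance from the TCP to the fingertips, in m); z points along the fingers, y is the line along which they close (so a half turn about z gives the same grasp; the last joint's range is limited). The gripper opens to 85 mm and grips with 20 to 120 N. Pads are 22 mm wide; open, the fingers measure 114 mm over their backs; the gripper's body (76 mm by 85 mm) begins 54 mm behind the grasp point. The pads swing forward as they close: fully open they stand 13 mm farther back than shut.
Start: joints at [-86.901, 5.964, 5.575, 89.605, 0, 77.527], TCP at [0.161, -0.578, 0.304] pointing down, gripper open.
Joint ranges: [-171.21, 171.21], [-48.23, 106.86], [-62.78, 66.21], [-105.2, 120.99], [-86.42, 89.51], [-180, 180]. Speed limits (degrees/s): [127.2, 127.2, 147.25, 180, 180, 180].

## Interface

Orientations are given as [roll, pitch, yaw] about the fixed x, y, z axes, in that order (R = Rz(yaw) Ry(pitch) Rx(roll)).
In Python, from plant import robot gives the robot as it stands. Calls block until the motion is done:
- robot.move_pose(position, orientation): joint-space move of the TCP to a pose.
- robot.line_to(position, vel=0.15, rotation=None, guard=None): straight line of the TCP; rotation=None keeps the orientation; vel is the mean speed in m/s. With guard (N) it stops when the force on the tool has changed by that much, and returns True; else False.
- robot.goto_joints(angles): joint-space move.
- robot.set_gripper(opening): finger opening in m; the grip force is fixed at half the most; returns when the fingers have stopped.
- robot.pause(seconds).
- robot.ik(position, orientation): joint angles nearest the present ones, or None.
- robot.observe(): the state.
- robot.grab_frame(name): name is "side" or "top"; returns the picture (420x560x3 uint8, blue, green, red); there is no depth.
- robot.get_calibration(name): a dict with "vertical_fov" (degrees; the focal length in pixels is half the picture's height over the tangent of half this angle, whatever the lens; pixels are square), "cx", "cy" (the principal point, pixels), "k1" (the pictures are not rectified: a ray, as slopes to the right and down, at radius r is drawn at 1 + k1 r^2 times it, then the intrinsics apply), "rvec" (rotation vector, rad) and "tvec" (3), from world to camera coordinates, as OpenCV has them. Camera axes: x right, y down, z forward; pixel columns grow to the right and rows downward; lengths in m; the calibration is good to about 2 mm. A picture is of the moment at which its call begins. get_calibration takes no time and is no camera call.
A pose or a line that the arm cannot do raises robot.IKError and nothing moves.
- robot.job_done(): hands the job in; it is judged then, once.
The state is a dict: "time": time; "q": joint angles; "qvel": joint speeds; "joint_torque": joint torques, N m; "tool_pos": TCP position; "tcp_rot": TCP orientation; "ft_force": force on the tool from outside, world axes, zero at the start; "torque": the same for the moment, N m; "gripper_width": finger opening in m; "gripper_force": force on a finger pad.
Only numpy, scipy, OpenCV 4.12 (cv2) and the standard library are available. Lean on these libraries where they do the work, as an engineer would, in place of code of your own. Each camera call takes 0.05 s, during which the arm holds its last target. There are 200 camera calls.

## Working session

There is one attempt and no reset: what is moved stays moved. The work goes in short steps, each a Python script; the robot and the scene stay as the last script left them, time stands still between calls to the robot, and variables do not carry over. Pictures are saved under pics/ and viewed, at most 11 in all, crops included, and the job is handed in when it is done.

```bash
ls; mkdir -p pics; python3 - <<'E'
from plant import robot
import cv2
for n in("top","side"):
    cv2.imwrite(f"pics/{n}0.png",robot.grab_frame(n)); print(n,robot.get_calibration(n))
print(robot.observe())
E
```

```text
pics
top {'vertical_fov': 49.26745594691127, 'cx': 279.21030320501615, 'cy': 213.25069200391889, 'k1': -0.0924066290195761, 'rvec': array([ 2.14660409, -2.2071614 ,  0.07129243]), 'tvec': array([0.21252084, 0.51252049, 1.51642723])}
side {'vertical_fov': 45.777936531235014, 'cx': 282.877226897952, 'cy': 212.56188293062817, 'k1': -0.05256107501405122, 'rvec': array([ 0.17900273, -2.8029778 ,  1.2303588 ]), 'tvec': array([ 0.54850444, -0.00588212,  1.66347815])}
{'time': 0.1, 'q': array([-8.68992170e+01,  5.99517049e+00,  5.53413919e+00,  8.96067167e+01,
       -1.10165240e-03,  7.75289102e+01]), 'qvel': array([-0.0131488 , -0.08848818,  0.05319255, -0.0142899 ,  0.02704542,
        0.06881959]), 'joint_torque': array([ 5.72097721e-03, -5.58201885e+01,  5.04726613e+01,  1.29031428e-02,
       -2.45338906e-04, -1.50754494e-05]), 'tool_pos': array([ 0.16108341, -0.57775157,  0.30322553]), 'tcp_rot': array([-1.79933613e+02, -1.35543159e-02,  1.55718656e+01]), 'ft_force': array([ 0.02409255, -0.53668521,  0.26613788]), 'torque': array([0.00264308, 0.00586286, 0.00349413]), 'gripper_force': 0.0, 'gripper_width': 0.08546974335576328}
```

View pics/top0.png

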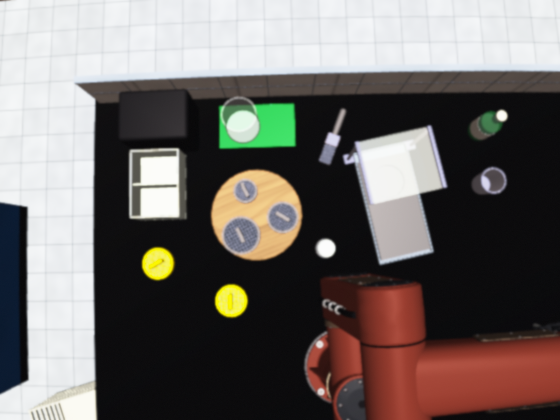

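View pics/side0.png

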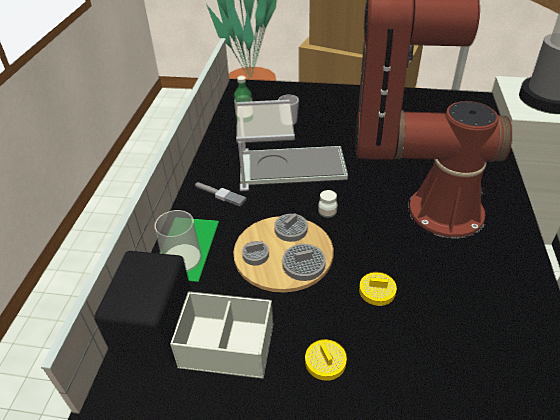

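Filter candidates in the top view are grey discs at (246,190) small, (283,217) middle and (241,236) large, plus yellow look-alikes at (158,263) and (231,300). By size rank on the turntable and colour, I choose (283,217), which is (291,226) in the side view. The tray lies yawed, with its near edge at about (381,264)-(433,250) in the top view. The recess arc shows at about (272,158) in the side view.

```bash
cat > h.py <<'E'
import numpy as np, cv2
from plant import robot
def cal(n):
    c=robot.get_calibration(n); f=210/np.tan(np.radians(c["vertical_fov"]/2))
    K=np.array([[f,0,c["cx"]],[0,f,c["cy"]],[0,0,1]]); R=cv2.Rodrigues(c["rvec"])[0]
    return K,np.array([c["k1"],0,0,0,0.]),R,c["tvec"],c["rvec"]
def plane(n,px,z):
    K,d,R,t,_=cal(n); u=cv2.undistortPointsIter(np.array(px,float).reshape(-1,1,2),K,d,None,None,(3,50,1e-9)).reshape(-1,2)
    D=np.c_[u,np.ones(len(u))]@R; C=-R.T@t
    return C+D*((z-C[2])/D[:,2])[:,None]
def proj(n,P):
    K,d,R,t,r=cal(n); return cv2.projectPoints(np.array(P,float).reshape(-1,1,3),r,t,K,d)[0].reshape(-1,2)
E
python3 - <<'E'
from h import *
t=cv2.imread("pics/top0.png");s=cv2.imread("pics/side0.png")
def crop(im,x,y,w,h,k): return cv2.resize(im[y:y+h,x:x+w],None,fx=k,fy=k,interpolation=cv2.INTER_CUBIC)
o=np.zeros((600,800,3),np.uint8)
o[:300,:400]=crop(t,210,165,100,75,4)   # discs
o[:300,400:]=crop(s,230,205,100,75,4)
o[300:,:400]=crop(t,345,120,100,75*2,4)[:300]*0+crop(t,340,120,133,100,3)[:300,:399].mean().astype(np.uint8)*0
a=crop(t,340,120,114,150,2); o[300:,:228]=a
a=crop(s,230,95,135,100,4); o[200:600,260:800]=a
cv2.imwrite("pics/c1.png",o)
print(plane("top",[(283,217),(241,236),(246,190),(256,215)],.062))
print(plane("side",[(291,226),(304,262),(255,252)],.062))
print(plane("top",[(381,264),(433,250)],.018), plane("side",[(347,177),(341,147),(240,183),(245,150)],.018))
E
```

```text
[[0.50245355 0.18574174 0.062     ]
 [0.44423546 0.32434804 0.062     ]
 [0.59472372 0.30472745 0.062     ]
 [0.51148657 0.27376748 0.062     ]]
[[0.50012986 0.19550677 0.062     ]
 [0.44452305 0.33856421 0.062     ]
 [0.59141187 0.31643945 0.062     ]]
[[ 0.33863899 -0.13750022  0.018     ]
 [ 0.37977729 -0.31597046  0.018     ]] [[ 0.33844827 -0.12264853  0.018     ]
 [ 0.36917949 -0.30630468  0.018     ]
 [ 0.71386544 -0.04679855  0.018     ]
 [ 0.73505809 -0.24709852  0.018     ]]
```

View pics/c1.png

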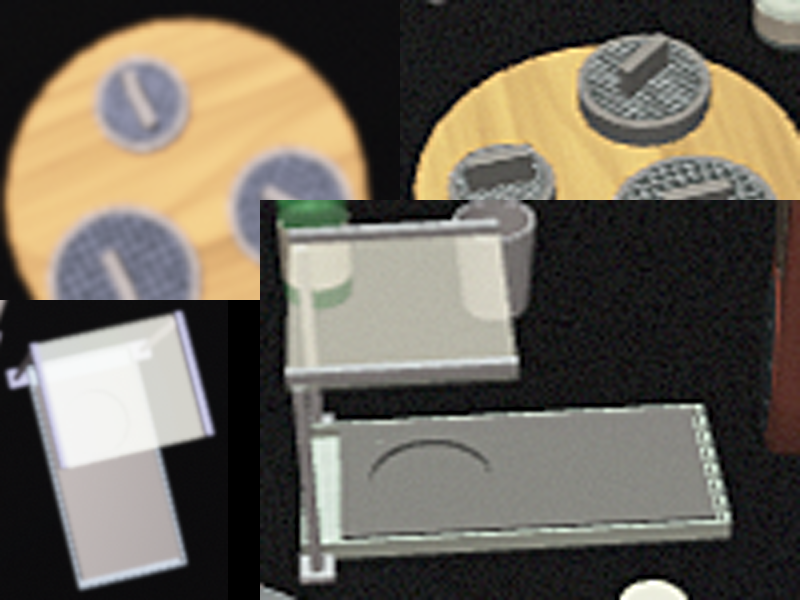

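The crop confirms the choice: the middle disc has its fin, a larger disc lies below it, and a smaller one at upper left. The recess arc is visible in the side view, with ends at about (258,164) and (287,162) and its top at (273,155). Next I measure.

```bash
cat >> h.py <<'E'
def disc(im,n,c,rad,z=.062):
    hsv=cv2.cvtColor(im,cv2.COLOR_BGR2HSV); m=((hsv[...,1]<110)&(hsv[...,2]>60)).astype(np.uint8)*255
    k=np.zeros_like(m); cv2.circle(k,tuple(int(v) for v in c),rad,255,-1); m&=k
    m=cv2.morphologyEx(m,cv2.MORPH_CLOSE,np.ones((3,3)))
    cs=cv2.findContours(m,0,1)[0]; q=max(cs,key=cv2.contourArea)
    P=plane(n,q.reshape(-1,2),z)[:,:2].astype(np.float32); return cv2.minEnclosingCircle(P),m
E
python3 - <<'E'
from h import *
t=cv2.imread("pics/top0.png");s=cv2.imread("pics/side0.png")
for c,r in(((283,217),20),((241,236),21),((246,190),15)): print(disc(t,"top",c,r)[0])
# fin: warm pixels in top disc
b=t.astype(int); w=((b[...,2]-b[...,0])>-8)&(((b**1).sum(2))>0)
yy,xx=np.mgrid[:420,:560]; sel=w&((xx-283)**2+(yy-217)**2<11**2)
P=plane("top",np.c_[xx[sel],yy[sel]],.092)[:,:2]; e,v=np.linalg.eigh(np.cov(P.T)); print("fin",len(P),P.mean(0),np.sqrt(e*12),np.degrees(np.arctan2(*v[::-1,1])))
f=lambda p:[(230+(x-260)/4,95+(y-200)/4) for x,y in p]
print("side fin top",plane("side",[(230+(x-400)/4,205+y/4) for x,y in((620,70),(664,35),(668,44),(630,77))],.092))
print("deck corners",plane("side",f([(340,538),(712,518),(341,425),(694,409)]),.020))
print("rim",plane("side",f([(730,524),(706,404)]),.018))
A=plane("side",f([(371,475),(385,458),(405,446),(432,441),(460,446),(480,458),(490,470)]),.020)[:,:2];print("arc",A)
x=np.linalg.lstsq(np.c_[2*A,np.ones(7)],(A**2).sum(1),rcond=None)[0];print("rec c",x[:2],np.sqrt(x[2]+x[0]**2+x[1]**2))
tt=plane("top",[(340+80/2,264),(433.5,251.5)],.018);print(tt)
o=np.array([proj("top",[0.5,.19,.092])]);print(robot.tip_reach)
E
```

```text
((0.5090470910072327, 0.19011704623699188), 0.06191202625632286)
((0.4465760290622711, 0.3255317509174347), 0.06764943897724152)
((0.5953357815742493, 0.30476194620132446), 0.049474529922008514)
fin 73 [0.50302694 0.18820237] [0.01483316 0.05015874] 58.64624503798342
side fin top [[0.5158823  0.21317779 0.092     ]
 [0.48739964 0.17060007 0.092     ]
 [0.48315591 0.18036665 0.092     ]
 [0.50736885 0.21989162 0.092     ]]
deck corners [[ 0.68148257 -0.06781016  0.02      ]
 [ 0.3533483  -0.13297857  0.02      ]
 [ 0.71266207 -0.23834014  0.02      ]
 [ 0.37861339 -0.3007285   0.02      ]]
rim [[ 0.33690969 -0.12861936  0.018     ]
 [ 0.36759734 -0.31321548  0.018     ]]
arc [[ 0.67011698 -0.162948  ]
 [ 0.66163236 -0.19045661]
 [ 0.64601057 -0.21124082]
 [ 0.6218203  -0.22187293]
 [ 0.59429514 -0.21678068]
 [ 0.57298203 -0.19998871]
 [ 0.56124181 -0.18246216]]
rec c [ 0.61445484 -0.1660388 ] 0.0548967289280022
[[ 0.33874518 -0.13413494  0.018     ]
 [ 0.37468723 -0.31744199  0.018     ]]
0.0726
```

```bash
python3 - <<'E'
from h import *
np.set_printoptions(precision=1,suppress=True)
F=[.501,.192];L=np.array([.4525,-.1995])
u=np.array([np.cos(np.radians(11)),np.sin(np.radians(11))])
print("up",robot.ik([.161,-.578,.42],[180,0,15.5]),robot.ik([.15,-.45,.42],[180,0,15.5]))
for y in(57,-123): print(y,[robot.ik([*F,z],[180,0,y]) for z in(.139,.28,.4)])
for y in(11,-169,57,-79,-123): print("pl",y,[robot.ik([*L,z],[180,0,y]) for z in(.119,.25)])
R=np.array([.6145,-.167])
for tilt in(40,50,60):
  for d in(-.25,-.2,-.03):
    tip=np.array([*(R+u*d),.032]); a=np.radians(tilt)
    tcp=tip-.0726*np.array([np.sin(a)*u[0],np.sin(a)*u[1],-np.cos(a)])
    print(tilt,d,tcp.round(3),robot.ik(tcp,[180,-tilt,11]), robot.ik(tcp+[0,0,.1],[180,-tilt,11]))
E
```

```text
up [-86.9   9.8  22.  102.2   0.   77.6] [-87.4 -12.2   0.3 102.5   0.   77.1]
57 [array([  7. ,  -3. , -20.7,  72.2,   0. , 130. ]), array([  7. ,  -5.4,  -8.3,  87.1,   0. , 130. ]), array([  7. ,  -2.5,   7.1,  99.6,   0. , 130. ])]
-123 [array([  7. ,  -3. , -20.7,  72.2,   0. , -50. ]), array([  7. ,  -5.4,  -8.3,  87.1,   0. , -50. ]), array([  7. ,  -2.5,   7.1,  99.6,   0. , -50. ])]
pl 11 [array([-39. ,  -9.7, -29.2,  70.6,   0. , 130. ]), array([-39. , -12.9, -18.2,  84.7,   0. , 130. ])]
pl -169 [array([-39. ,  -9.7, -29.2,  70.6,   0. , -50. ]), array([-39. , -12.9, -18.2,  84.7,   0. , -50. ])]
pl 57 [array([-39. ,  -9.7, -29.2,  70.6,   0. ,  84. ]), array([-39. , -12.9, -18.2,  84.7,   0. ,  84. ])]
pl -79 [array([ -39. ,   -9.7,  -29.2,   70.6,    0. , -140. ]), array([ -39. ,  -12.9,  -18.2,   84.7,    0. , -140. ])]
pl -123 [array([-39. ,  -9.7, -29.2,  70.6,   0. , -96. ]), array([-39. , -12.9, -18.2,  84.7,   0. , -96. ])]
40 -0.25 [ 0.3 -0.2  0.1] None None
40 -0.2 [ 0.4 -0.2  0.1] None None
40 -0.03 [ 0.5 -0.2  0.1] [-45.  -24.9 -52.2  37.5  32.2 131.4] [-45.  -31.5 -46.   50.3  32.2 131.4]
50 -0.25 [ 0.3 -0.2  0.1] None None
50 -0.2 [ 0.4 -0.2  0.1] None None
50 -0.03 [ 0.5 -0.2  0.1] [-49.4 -30.3 -60.9  28.9  41.8 131.5] [-49.4 -39.5 -55.7  43.3  41.8 131.5]
60 -0.25 [ 0.3 -0.2  0.1] None [-94.  -41.  -60.4  94.7  56.8  61.8]
60 -0.2 [ 0.4 -0.2  0.1] None None
60 -0.03 [ 0.5 -0.2  0.1] None None
```

```bash
cat >> h.py <<'E'
from scipy.spatial.transform import Rotation as Ro
YAW=11.; U=np.array([np.cos(np.radians(YAW)),np.sin(np.radians(YAW)),0])
REC=np.array([.6145,-.167,.02])
def push(d,h,tilt,yaw=YAW,lat=0,base=None):
    """TCP for the front corner of the tips at d along the lane from the recess centre, lowest corner h above the deck"""
    R=Ro.from_euler("xyz",[180,-tilt,yaw],degrees=True).as_matrix(); s=np.sin(np.radians(tilt))
    tip=(REC if base is None else base)+U*d+np.array([-U[1],U[0],0])*lat; tip[2]+=h+.011*s
    g=R[:,0]*1; g[2]=0
    return tip-.011*g-robot.tip_reach*R[:,2],[180,-tilt,yaw]
E
python3 - <<'E'
from h import *
q0=robot.ik([.45,-.2,.25],[180,0,11])
for t in(0,15,25,35,45,50,55,60):
  for yw in (11,0,-15): print(t,yw,''.join('.' if robot.ik(*push(d,.026,t,yw)) is None else 'X' for d in np.arange(-.2,.011,.01)))
E
```

```text
0 11 XXXXXXXXXXXXXXXXXXXXXX
0 0 XXXXXXXXXXXXXXXXXXXXXX
0 -15 XXXXXXXXXXXXXXXXXXXXXX
15 11 XXXXXXXXXXXXXXXXXXXXXX
15 0 XXXXXXXXXXXXXXXXXXXXXX
15 -15 XXXXXXXXXXXXXXXXXXXXXX
25 11 XXXXXXXXXXXXXXXXXXXXXX
25 0 ..XXXXXXXXXXXXXXXXXXXX
25 -15 ......XXXXXXXXXXXXXXXX
35 11 .XXXXXXXXXXXXXXXXXXXXX
35 0 .........XXXXXXXXXXXXX
35 -15 ..............XXXXXXXX
45 11 ..........XXXXXXXXXXXX
45 0 ...................XXX
45 -15 ......................
50 11 ...............XXXXXXX
50 0 ......................
50 -15 ......................
55 11 ....................XX
55 0 ......................
55 -15 ......................
60 11 ......................
60 0 ......................
60 -15 ......................
```

```bash
python3 - <<'E'
from h import *
p=robot.observe()["tool_pos"]
robot.line_to([p[0],p[1],.42],vel=.25)
robot.set_gripper(.055)
robot.move_pose([.501,.192,.40],[180,0,-123])
robot.line_to([.501,.192,.19],vel=.2)
cv2.imwrite("pics/s1.png",robot.grab_frame("side"))
print(robot.line_to([.501,.192,.140],vel=.06,guard=6))
robot.set_gripper(0); o=robot.observe(); print(o["gripper_width"],o["gripper_force"],o["tool_pos"],o["ft_force"])
robot.line_to([.501,.192,.24],vel=.12); o=robot.observe(); print(o["gripper_width"],o["ft_force"],o["time"])
cv2.imwrite("pics/s2.png",np.hstack([cv2.imread("pics/s1.png")[90:330,150:550],robot.grab_frame("side")[90:330,150:550]]))
E
```

```text
False
0.010585098854705204 59.849385023117065 [0.50132094 0.19203009 0.14049269] [0.72685187 0.01834928 2.94763185]
0.011080287815411247 [-0.28076854  0.54401692 -2.10369457] 7.7667
```

View pics/s2.png

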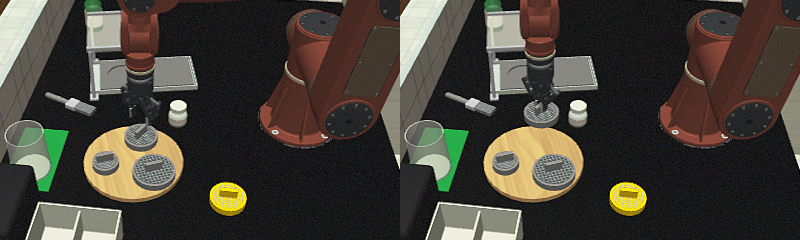

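The filter is held and lifted (left: before the grasp, at about (141,137); right: in the gripper at about (542,115)), and the other two are undisturbed. Now the placing.

```bash
python3 - <<'E'
from h import *
L=REC+U*(-.165)
robot.line_to([.501,.192,.40],vel=.25)
robot.move_pose([L[0],L[1],.40],[180,0,101])
robot.line_to([L[0],L[1],.16],vel=.2)
print(robot.line_to([L[0],L[1],.1195],vel=.03,guard=3)); o=robot.observe(); print(o["tool_pos"],o["ft_force"])
robot.set_gripper(.05); robot.pause(.2)
robot.line_to([L[0],L[1],.25],vel=.2)
n,r=push(-.24,.06,30); n[2]=.25
print(robot.ik(n,r)); robot.move_pose(n,r)
im=robot.grab_frame("side"); cv2.imwrite("pics/s3.png",im); print(robot.observe()["time"])
cv2.imwrite("pics/t3.png",robot.grab_frame("top"))
cv2.imwrite("pics/s3c.png",cv2.resize(im[85:195,220:380],None,fx=5,fy=5,interpolation=cv2.INTER_CUBIC))
E
```

```text
True
[ 0.45243452 -0.19838548  0.12048292] [ 0.19295319 -0.11510863  4.91716446]
NoneTraceback (most recent call last):
  File "<stdin>", line 10, in <module>
plant.IKError: the arm cannot take that pose within its joint ranges
```

```bash
python3 - <<'E'
from h import *
robot.set_gripper(.03)
for t in(0,10,15,20,25,30):
  print(t,[''.join('.' if robot.ik(*push(d,h,t)) is None else 'X' for d in(-.22,-.21,-.2,-.19,-.18)) for h in(.026,.06,.1,.14)])
im=robot.grab_frame("side"); print(robot.observe()["time"],robot.observe()["tool_pos"])
cv2.imwrite("pics/s3.png",im)
cv2.imwrite("pics/s3c.png",cv2.resize(im[85:195,220:380],None,fx=5,fy=5,interpolation=cv2.INTER_CUBIC))
E
```

```text
0 ['XXXXX', 'XXXXX', 'XXXXX', 'XXXXX']
10 ['XXXXX', 'XXXXX', 'XXXXX', 'XXXXX']
15 ['XXXXX', 'XXXXX', 'XXXXX', 'XXXXX']
20 ['XXXXX', 'XXXXX', 'XXXXX', 'XXXXX']
25 ['XXXXX', 'XXXXX', 'XXXXX', 'XXXXX']
30 ['XXXXX', '.XXXX', '.XXXX', '.XXXX']
14.4833 [ 0.45236076 -0.19834543  0.24948898]
```

View pics/s3c.png

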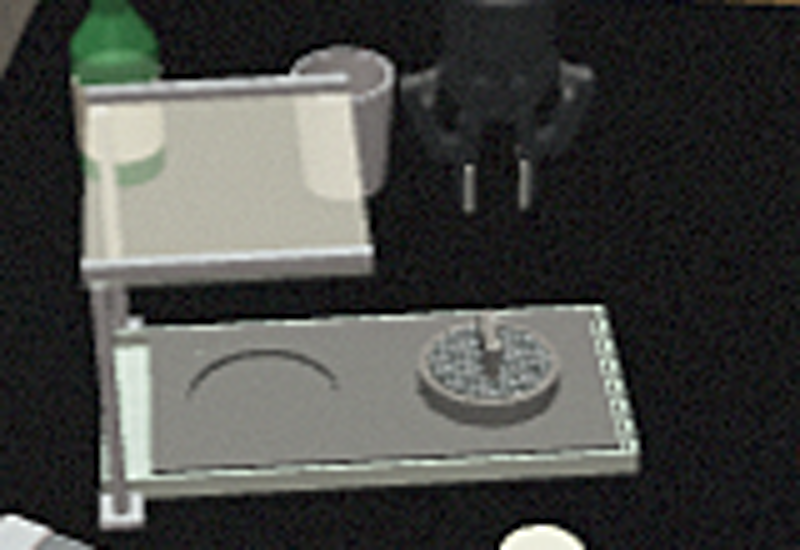

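The picture shows the filter lying flat on the near deck, centred at crop (489,362), with the fin across the tray and the gripper clear above. The recess arc is at crop (190-338, 350-395).

```bash
python3 - <<'E'
from h import *
np.set_printoptions(precision=4,suppress=True)
f=lambda p,z:plane("side",[(220+x/5,85+y/5) for x,y in p],z)[:,:2]
def fit(A):
    x=np.linalg.lstsq(np.c_[2*A,np.ones(len(A))],(A**2).sum(1),rcond=None)[0]; return x[:2],np.sqrt(x[2]+x[:2]@x[:2])
c,r=fit(f([(418,372),(425,385),(445,399),(490,408),(535,397),(556,372),(558,360),(440,333),(535,328)],.042)); print("disc",c,r)
c2,r2=fit(f([(190,394),(198,378),(215,362),(240,353),(265,350),(295,354),(320,366),(336,385)],.020)); print("rec",c2,r2)
D=c2-c;print("dist",np.hypot(*D),"angle",np.degrees(np.arctan2(D[1],D[0])))
e=f([(155,330),(592,309)],.02);print("far edge ang",np.degrees(np.arctan2(*(e[0]-e[1])[::-1])),e)
e=f([(155,470),(615,447)],.02);print("near edge ang",np.degrees(np.arctan2(*(e[0]-e[1])[::-1])),e)
E
```

```text
disc [ 0.451  -0.1952] 0.05331874329743283
rec [ 0.6151 -0.1694] 0.054179528066962926
dist 0.1661636627541664 angle 8.923590997330635
far edge ang 10.849541577167257 [[ 0.7101 -0.2403]
 [ 0.3792 -0.3037]]
near edge ang 10.890793892449956 [[ 0.6784 -0.071 ]
 [ 0.3534 -0.1336]]
```

```bash
cat >> h.py <<'E'
F0=np.array([.4524,-.1984,.02]); B2=F0+np.array([.1641,.0258,0])
def pp(c,t,h=.026): # c: filter-centre distance along lane from recess centre when fin face is touched
    return push(c-.006,h,t,lat=.006*min(1,max(0,-c/.166)),base=B2)
E
python3 - <<'E'
from h import *
robot.set_gripper(.025)
n,r=pp(-.181,25,.14); robot.move_pose(n,r)
n,r=pp(-.181,25); print(robot.line_to(n,vel=.12,guard=5))
def go(c,t,v=.06):
    n,r=pp(c,t); g=robot.line_to(n,vel=v,rotation=r,guard=5); o=robot.observe(); print(c,t,g,o["ft_force"].round(1),o["time"]); return g
for c,t in((-.166,25),(-.13,33),(-.09,41),(-.06,45)):
    if go(c,t): break
im=robot.grab_frame("side"); cv2.imwrite("pics/s4.png",im)
cv2.imwrite("pics/s4c.png",cv2.resize(im[85:195,220:380],None,fx=5,fy=5,interpolation=cv2.INTER_CUBIC))
E
```

```text
False
-0.166 25 False [ 0.6 -0.2 -0.4] 17.375
-0.13 33 False [-0.1  0.1 -0.1] 17.9917
-0.09 41 False [-0.1 -0.5  0.6] 18.6917
-0.06 45 False [-0.2 -0.2 -0.4] 19.2917
```

View pics/s4c.png

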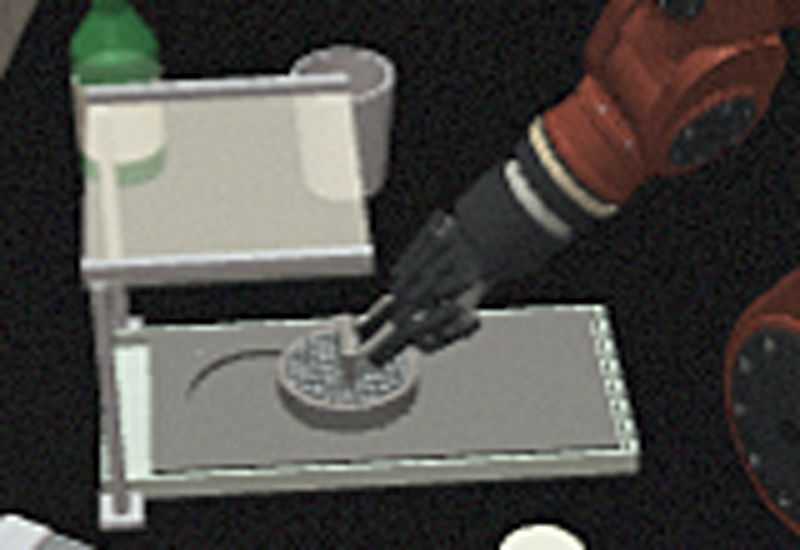

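The filter slid squarely, its centre now at about crop (348,370), with the fin against both fingertips and the tool well clear of the shelf. I continue slowly.

```bash
python3 - <<'E'
from h import *
np.set_printoptions(precision=4,suppress=True)
A=plane("side",[(220+x/5,85+y/5) for x,y in ((278,377),(285,390),(305,404),(350,412),(395,401),(416,378),(418,366),(297,341))],.042)[:,:2]
x=np.linalg.lstsq(np.c_[2*A,np.ones(len(A))],(A**2).sum(1),rcond=None)[0]
D=np.array([.6151,-.1694])-x[:2]; print("centre",x[:2],"to go",D@U[:2],"lat",-D[0]*U[1]+D[1]*U[0])
def go(c,t,v=.04):
    n,r=pp(c,t); g=robot.line_to(n,vel=v,rotation=r,guard=4); o=robot.observe(); print(c,t,g,o["ft_force"].round(1),o["time"]); return g
for c,t in((-.035,49),(-.012,50)):
    if go(c,t): break
im=robot.grab_frame("side"); cv2.imwrite("pics/s5.png",im)
cv2.imwrite("pics/s5c.png",cv2.resize(im[85:195,220:380],None,fx=5,fy=5,interpolation=cv2.INTER_CUBIC))
E
```

```text
centre [ 0.5527 -0.1764] to go 0.06263032596289937 lat -0.004999298184773884
-0.035 49 True [-1.1 -0.1 -0. ] 19.6083
```

View pics/s5c.png

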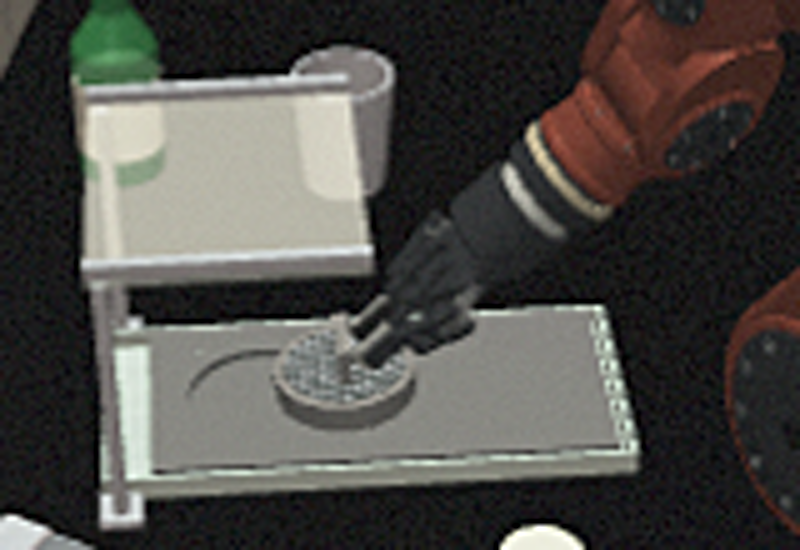

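The filter's front edge has dipped into the recess, its centre at about crop (345,375). The guard tripped on that transient and the force is now about 1 N. I go on slightly higher.

```bash
python3 - <<'E'
from h import *
def go(c,t,v=.03,lat=0):
    n,r=push(c-.006,.029,t,lat=lat,base=B2); g=robot.line_to(n,vel=v,rotation=r,guard=8); o=robot.observe(); print(c,t,g,o["ft_force"].round(1),o["tool_pos"].round(4),n.round(4),o["time"]); return g
for c,t,l in((-.045,48,.001),(-.03,50,-.001),(-.015,50,-.002)):
    if go(c,t,lat=l): break
im=robot.grab_frame("side"); cv2.imwrite("pics/s6.png",im)
cv2.imwrite("pics/s6c.png",cv2.resize(im[85:195,220:380],None,fx=5,fy=5,interpolation=cv2.INTER_CUBIC))
E
```

```text
-0.045 48 False [-1.7 -0.4  1.3] [ 0.506  -0.1931  0.1058] [ 0.5061 -0.193   0.1058] 20.1333
-0.03 50 False [-0.1 -0.6 -0.3] [ 0.5198 -0.1922  0.1039] [ 0.5198 -0.1924  0.1041] 20.7417
-0.015 50 False [-0.3 -0.3 -0.1] [ 0.5348 -0.1904  0.1041] [ 0.5347 -0.1905  0.1041] 21.3917
```

View pics/s6c.png

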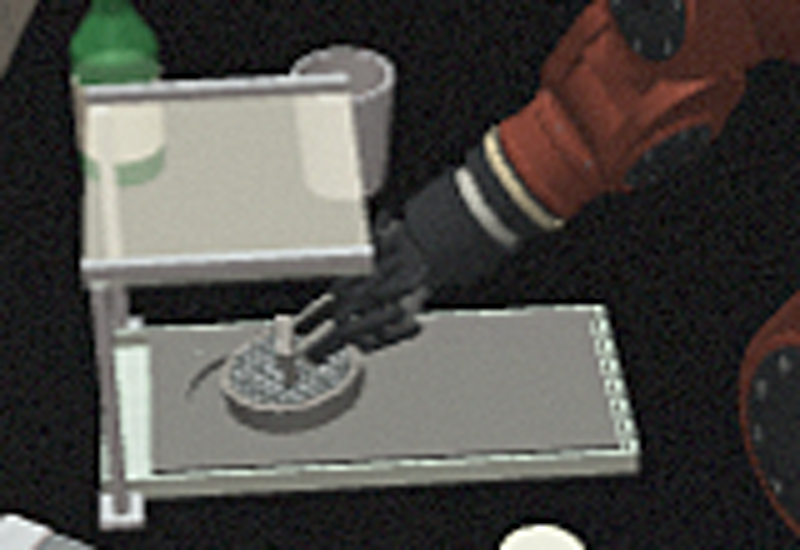

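The filter is nearly there, tilted forward with its front in the recess, centre about crop (290,375). The last stretch goes in small steps.

```bash
python3 - <<'E'
from h import *
for c in(-.010,-.006,-.003,0,.002):
    n,r=push(c-.006,.0285,50,lat=-.002,base=B2); g=robot.line_to(n,vel=.02,rotation=r,guard=3); o=robot.observe(); print(c,g,o["ft_force"].round(1),o["time"])
    if g: break
im=robot.grab_frame("side"); cv2.imwrite("pics/s7.png",im)
cv2.imwrite("pics/s7c.png",cv2.resize(im[85:195,220:380],None,fx=5,fy=5,interpolation=cv2.INTER_CUBIC))
E
```

```text
-0.01 False [ 0.2 -1.1  0.1] 21.8417
-0.006 False [-0.  -0.5 -0.1] 22.1917
-0.003 False [ 0.  -0.2 -0.6] 22.4917
0 False [ 0.7 -0.1 -0.1] 22.7917
0.002 False [-0.1 -0.8 -1. ] 23.0417
```

View pics/s7c.png

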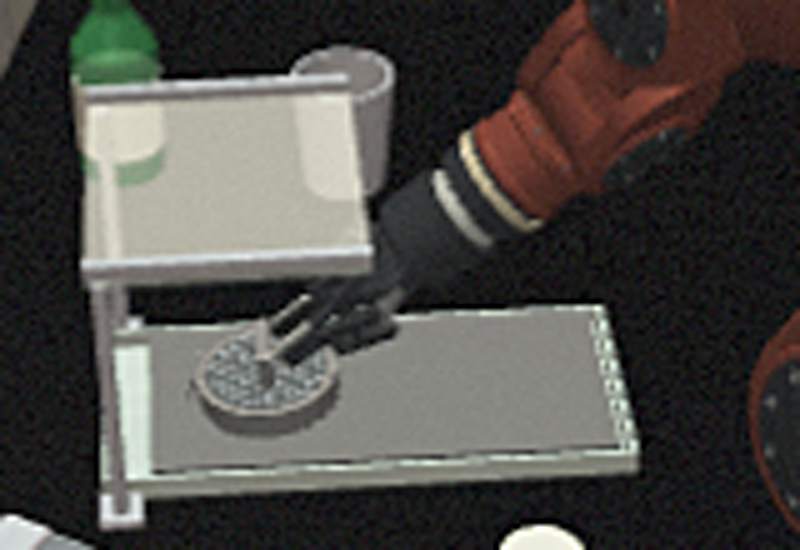

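```bash
python3 - <<'E'
from h import *
S=[cv2.imread("pics/s7.png")]
tpl=S[0][152:170,258:270]   # left part of the mesh
for c in(.0035,.005,.0065,.008):
    n,r=push(c-.006,.0285,50,lat=-.002,base=B2); g=robot.line_to(n,vel=.02,rotation=r,guard=3); o=robot.observe()
    im=robot.grab_frame("side"); m=cv2.matchTemplate(im[140:185,245:285],tpl,cv2.TM_CCOEFF_NORMED); _,v,_,l=cv2.minMaxLoc(m)
    print(c,g,o["ft_force"].round(1),o["time"],"tpl",l[0]+245,l[1]+140,round(v,2)); S.append(im)
    if g: break
k=[cv2.resize(i[135:190,250:320],None,fx=5.7,fy=5.4,interpolation=cv2.INTER_CUBIC) for i in S[-4:]]
cv2.imwrite("pics/s8.png",np.vstack([np.hstack(k[:2]),np.hstack(k[2:])]) if len(k)==4 else np.vstack(k[-2:]))
E
```

```text
0.0035 False [ 0.  -0.3 -0.2] 23.3417 tpl 257 152 0.65
0.005 False [ 0.6 -0.9 -0.6] 23.6417 tpl 257 153 0.67
0.0065 False [-6.7  0.2  5.1] 23.9417 tpl 256 152 0.69
0.008 False [-13.5   0.6   8.9] 24.2417 tpl 256 152 0.75
```

View pics/s8.png

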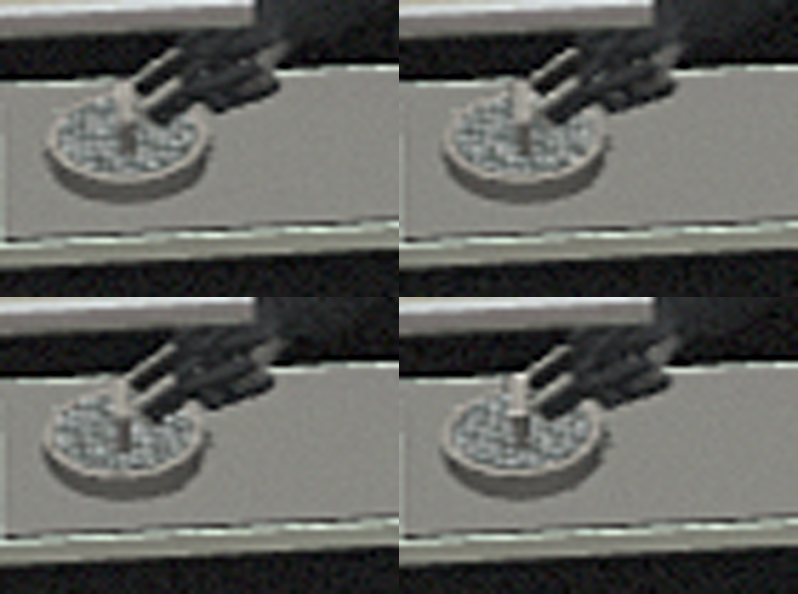

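The force rise shows the filter is against the far edge of the recess. The last frame shows it level, with the recess's near rim visible behind it. I back off and check.

```bash
python3 - <<'E'
from h import *
for c,t,h in((-.004,50,.0285),(-.04,49,.05),(-.09,42,.07),(-.13,33,.1)):
    n,r=push(c-.006,h,t,base=B2); g=robot.line_to(n,vel=.03 if c>-.01 else .12,rotation=r); o=robot.observe(); print(c,o["ft_force"].round(1),o["time"])
im=robot.grab_frame("side"); cv2.imwrite("pics/s9.png",im)
a=cv2.resize(im[130:190,240:320],None,fx=10,fy=10,interpolation=cv2.INTER_CUBIC)
cv2.imwrite("pics/s9c.png",a)
E
```

```text
-0.004 [-1.   0.3  0.3] 24.85
-0.04 [0.5 0.2 0.1] 25.35
-0.09 [-0.2 -0.6  0.2] 25.925
-0.13 [-0.4 -0.3 -0.9] 26.475
```

View pics/s9c.png

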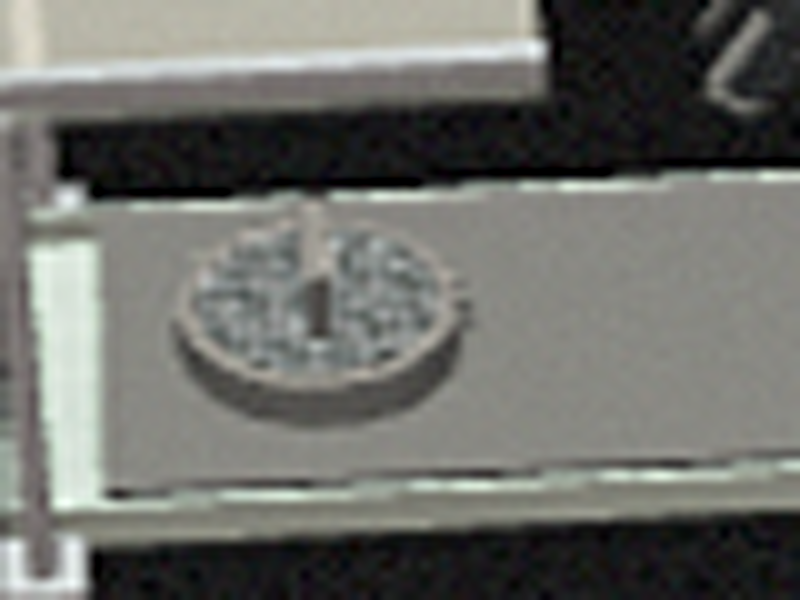

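```bash
python3 - <<'E'
from h import *
np.set_printoptions(precision=1,suppress=True)
a=np.linspace(0,2*np.pi,361)
def ell(c,z,r=.052):
    p=proj("side",np.c_[c[0]+r*np.cos(a),c[1]+r*np.sin(a),0*a+z]); return p.min(0),p.max(0)
c=np.array([.6151,-.1694])+U[:2]*.003
for n,cc,zs in(("start",(.451,-.1952),(.042,.02)),("end",c,(.042,.035,.020))):
    for z in zs: print(n,z,*ell(cc,z))
for f,x in(("s3",317),("s6",278),("s9",272)):
    im=cv2.imread(f"pics/{f}.png")[...,1].astype(int)
    print(f,"rows160-176:",im[160:177,x-1:x+2].mean(1).astype(int))
im=cv2.imread("pics/s9.png")[...,1].astype(int); print("row161 cols",im[160:163,252:262].mean(0).astype(int),im[160:163,280:292].mean(0).astype(int))
E
```

```text
start 0.042 [303.4 149.4] [331.7 166.1]
start 0.02 [303.4 154.1] [331.5 171. ]
end 0.042 [257.5 150.7] [285.7 167.5]
end 0.035 [257.6 152.2] [285.8 169.1]
end 0.02 [257.8 155.4] [285.9 172.3]
s3 rows160-176: [110 124 137 153 123 159  84  82  82  77 105 140 138 139 139  95 171]
s6 rows160-176: [ 78  90  97 140 142 115 154  80  82  84  81  99 138 138 138 134 138]
s9 rows160-176: [ 92  94  96  87 153 123 137 140 135  83  81  81  97 140 138 137 137]
row161 cols [134 135 138 136 138 132 150 138 132 128] [135 113 115 144 157 121  95 123 138 136 137 135]
```

```bash
python3 - <<'E'
from h import *
a=np.linspace(0,2*np.pi,1441)
def front(c,z,cols):
    p=proj("side",np.c_[c[0]+.052*np.cos(a),c[1]+.052*np.sin(a),0*a+z]); return np.array([p[np.abs(p[:,0]-x)<.3][:,1].max() for x in cols])
def edge(f,cols,r0):
    g=cv2.GaussianBlur(cv2.imread(f"pics/{f}.png")[...,1].astype(float),(3,1),0); out=[]
    for x in cols:   # first crossing under 110 going up from the deck, then rim: bottom & top of dark wall
        y=178 if f!="s3" else 173
        col=g[:,x]; y=int(r0+6)
        while col[y]>110: y-=1
        b=y+(110-col[y])/(col[y+1]-col[y])
        while col[y]<110: y-=1
        out.append((y+(col[y]-110)/(col[y]-col[y+1]),b))
    return np.array(out)
for f,c,zt,cx in(("s3",(.451,-.1952),.042,317),("s9",np.array([.6151,-.1694])+U[:2]*.003,.035,272)):
    cols=cx+np.array([-10,-7,-4,0,4,7,10]); pt=front(c,zt,cols); e=edge(f,cols,pt.max())
    print(f,"pred",pt.round(1),"meas",e[:,0].round(1),"wall",(e[:,1]-e[:,0]).round(1))
E
```

```text
s3 pred [163.4 164.8 165.7 166.1 166.  165.4 164.3] meas [162.8 164.5 165.2 165.7 165.5 164.7 163.5] wall [4.4 4.1 4.3 4.5 4.2 4.4 4.2]
s9 pred [167.2 168.3 168.9 169.  168.6 167.7 166.3] meas [166.5 167.6 168.4 168.5 167.7 166.9 164.9] wall [3.6 3.8 3.5 3.8 4.1 4.1 4.7]
```

```bash
python3 - <<'E'
from h import *
print(robot.job_done(),robot.observe()["time"])
E
```

```text
the job is handed in; nothing more can be done
the job is handed in; nothing more can be done
```

The middle filter was set down on the near end of the tray, released, and pushed in under the shelf until it dropped into the recess. The side camera shows it flat, 7 mm lower and against the far edge. I handed the job in at about 26.5 s with the gripper clear; no verdict came back.

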